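Eject the temperature logger from its reader and hang it on the hook

TASK

Press the reader dock's ejector key fully down so that the data logger rises out of its slot, then take the logger out and hang it by its corner hole on the hook of the stand, on the level part of the wire. The hole is off-centre: lean the logger the way it will hang, lower it gently, without pressing hard, until you feel the hook take its weight, and only then release it slowly, so that it does not drop or swing when let go, and leave it hanging still. Do not knock the other things on the worktop.

Things in the scene. Friction and masses are not known exactly. Their poses are not given: they have to be found in the camera images.
- dock: Fixed white reader dock, 101 mm long (y), 36 mm deep (x), top 108 mm above the table, on a 4 mm grey foot 56x166 mm. Origin on the table under the middle of its slot; x is the slot's thin direction, y its long direction, z up; at yaw 0 -x faces the robot. The ejector housing (42 mm long in y, 80 mm tall) adjoins its -y end. The logger stands in the slot, held by a spring brake that grips it with a few N of friction, so it stays at whatever height it is pushed to.
- ejector (a joint): Spring ejector key of the dock, in m: 0 = up, 0.021 = fully pressed down. An inner lever raises the logger 1.6 mm for each mm the key goes down (about 33 mm in all); it takes about 4 to 16 N and springs back up when let go, while the logger stays raised.
- ejector_top (a point): Middle of the top face of the ejector key (26 mm in dock x, 30 mm in dock y), 112 mm above the table when up; it moves with the key.
- logger_center (a point): Centre of the data logger: a rigid grey slab 8 mm thick (its x), 74 mm wide (its y), 100 mm tall (its z), about 90 g, its centre of mass here within 3 mm. At the start it is sunk in the dock, its top edge 2 mm below the dock's top, its axes parallel to the dock's. A dark screen is on its -x face.
- logger_hole (a point): Centre of the logger's round hanging hole, 24 mm across and right through its thickness (x), in one upper corner: 19 mm towards -y and 32 mm towards +z from the logger's centre. Hung freely by this hole the logger comes to rest turned 31 degrees in its own plane, its centre straight under the hole.
- stand: Fixed steel hook stand. Origin on the table under the hook's seat; x runs along the hook towards the post (12 mm thick, 198 mm tall, 55 mm towards +x), z up; at yaw 0 the hook points to the robot. Foot 110x70x8 mm, centred 40 mm towards +x. The hook is clamped on the post up to 5 mm above or below its nominal height, differently each time and not reported: feel for it.
- hook_seat (a point): Nominal seat, fixed to the stand 190 mm above the table, on the centre line of the 5 mm wire but for its unknown height error (see stand). The level wire runs from the post to 22 mm beyond this point towards stand -x, then rises at 30 degrees for 20 mm to its tip (39 mm towards -x, 10 mm above the level part). Once hung, the logger's hole centre is 9.5 mm below the wire's real centre line.
- glucose_meter: Bystander, leave alone: white handheld meter with a screen, 93x52x20 mm; origin under its middle.
- specimen_cup_b: Bystander, leave alone: clear specimen cup with yellow lid, 62 mm wide, 72 mm tall; origin under its middle.
- lab_timer: Bystander, leave alone: flat white timer with three buttons, 58x66x17 mm; origin under its middle.
- strip_vial_b: Bystander, leave alone: white vial with blue cap, 42 mm wide, 104 mm tall; origin under its middle.
- tape_roll: Bystander, leave alone: roll of brown tape lying flat, 92 mm wide, 48 mm tall; origin under its middle.
- logger: The data logger of logger_center as a body; origin at the middle of its lower edge, 50 mm below the centre (along its -z).
Mind the look-alikes: they are no part of the job. There is more than one size of the logger; the job needs the larger.

How it is judged:
By the outcome, as a careful person would: the job done as asked, in the order asked, and still so for the second after the job is handed in, with the robot touching nothing.
It also fails if it takes over 64 s, if anything falls off the work surface, if the arm or the gripper's body presses on something with over 40 N, if the wrist force passes 120 N, or if a joint passes its speed limit or range.

ROBOT

A 6-joint arm with a two-finger parallel gripper is mounted at the origin on a cart in front of the work surface, level with it; the furniture and walls round the work are solid. World frame = base frame: x ahead of the robot, y to its left, z up, the work surface at z = 0. Lengths are in m, angles in rad, forces in N, time in s.
With the tool pointing down it reaches from about 0.25 to 0.725 m from the base axis. Payload 4 kg.
Tool frame: the origin (TCP) lies midway between the tips of the shut fingers; the grasp point (between the pads) lies 19 mm behind it; z points along the fingers, y is the direction in which the jaws open and shut (so a half turn about z gives the same grasp; the last joint's range is limited). The gripper opens to 85 mm and grips with 20 to 120 N. Pads are 22 mm wide; open, the fingers measure 114 mm over their backs; the gripper's body (76 mm by 85 mm) begins 54 mm behind the grasp point. The pads swing forward as they close: fully open they stand 13 mm farther back than shut.
Start: joints at [1.201, 0.241, 0.005, 1.335, 0, 1.571], TCP at [0.181, 0.466, 0.21] pointing down, gripper open.
Joint ranges: [-2.72, 2.72], [-1.05, 1.87], [-1.09, 1.28], [-1.99, 2.15], [-1.42, 1.44], [-3.14, 3.14]. Speed limits (rad/s): [2.79, 2.79, 3.14, 3.14, 3.14, 3.14].

INTERFACE

Orientations are given as a unit quaternion [x, y, z, w].
In Python, from workcell import get_obs, camera, camera_model, job_done, masks_of gives the robot as it stands.
- The arm moves only by the tool jog_arm, never from a script. Its argument "deltas" is a list that holds one entry, the list of rows, each a list of 7 numbers: the shift along the tool's x, y, z in mm, then the turn, a rotation vector about the tool's x, y, z in degrees, then the finger opening in mm, from 0 to 85.4. A call has 1 to 5 rows; each row shifts and turns the pose as measured when the row begins, along the tool's axes as they then stand; what a row does not reach is not made up. A row lasts 1/10 s, in which the tool goes at most 50 mm and 8.59 degrees, less where a joint would pass 70% of its speed; a pose out of reach is approached as far as the arm can. A call with a gripper value outside its range is refused whole. The fingers move at their own pace and stop on an object; the grip force is fixed at half the most. Time passes only in rows, so rows that do not move let the fingers close. It gives the time, the measured TCP pose, the force and the opening at its end, in the units of the state.
- get_obs(): the state, without advancing time (a new reading comes with each control period).
- camera(name): name is "side" or "top"; returns the picture (420x560x3 uint8, red, green, blue); there is no depth.
- camera_model(name): a dict with "fovy" (degrees; the focal length in pixels is half the picture's height over the tangent of half this angle, whatever the lens; pixels are square), "cx", "cy" (the principal point, pixels), "pose" (4x4, takes a point from camera to world coordinates). Camera axes: x right, y down, z forward; pixel columns grow to the right and rows downward; lengths in m; the calibration is good to about 2 mm. A picture is of the moment at which its call begins. camera_model takes no time and is no camera call.
- job_done(): hands the job in, once; it reports no verdict.
Trained networks look in the newest picture that a camera, given by its name, has taken for a name from the list of things; names that differ only in an ending like _2 or _b are one class to them, and where a whole thing is asked for, a point or a joint stands for the part that bears it (a point fixed in the world has none). Each returns a list of dicts, best first, with "conf" (0 to 1); they miss things now and then, are a little off and sometimes report something else, mostly with a low value. They report only what shows in the picture. A call takes as long as a camera call. They do not tell look-alikes from the thing itself.
- masks_of(target, camera): "pixels" (420x560 bool, what is visible of it) and "at" ([column, row] in pixels, amid what is visible of it).
The state is a dict: "clock": time; "joint_pos": joint angles; "joint_vel": joint speeds; "tau": joint torques, N m; "eef_pos": TCP position; "tool_rot": TCP orientation; "ft_force": force on the tool from outside, world axes, zero at the start; "ft_torque": the same for the moment, N m; "grip_width": finger opening in m.
Only numpy, scipy, OpenCV 4.12 (cv2) and the standard library are available. Lean on these libraries where they do the work, as an engineer would, in place of code of your own. Each camera call takes 0.05 s, during which the arm holds its last target. There are 200 camera calls.

## Working session

There is one attempt and no reset: what is moved stays moved. The work goes in short steps, Python scripts to look and compute and a tool call to move; the robot and the scene stay as the last step left them, time stands still between calls to the robot, and variables do not carry over. Pictures are saved under pics/ and viewed, about 8 in all and at most 12, crops included, and the job is handed in when it is done.

Besides the shell and the picture viewer there is one more tool, called after "Emit:" as name(argument=value, ...) on one line, values as JSON. jog_arm: Moves the arm, as the interface text tells. Its arguments: {"type":"object","properties":{"deltas":{"type":"array"}},"required":["deltas"]}

```bash
ls; mkdir -p pics
python3 - <<'E'
from workcell import *
import cv2,numpy as np
for n in ("top","side"):
    im=camera(n); cv2.imwrite(f"pics/{n}0.png",im[:,:,::-1]); m=camera_model(n)
    print(n,m["fovy"],m["cx"],m["cy"],np.round(m["pose"],4).tolist(), [k for k in m])
    for t in ("dock","ejector","logger","stand"):
        for d in masks_of(t,n):
            ys,xs=np.nonzero(d["pixels"]); print(t,round(d["conf"],2),d["at"],xs.min(),xs.max(),ys.min(),ys.max())
o=get_obs(); print(o)
E
```

```text
pics
top 54.441781993692835 276.5779990827047 205.00829340550231 [[0.0027, -0.9963, 0.0859, 0.4641], [-0.9998, -0.0044, -0.0202, 0.0242], [0.0205, -0.0858, -0.9961, 0.9646], [0.0, 0.0, 0.0, 1.0]] ['fovy', 'cx', 'cy', 'pose']
dock 0.75 [335.3, 254.9] 298 373 243 268
ejector 0.47 [367.1, 254.3] 360 374 248 261
logger 0.8 [169.9, 161.2] 158 184 157 170
logger 0.52 [333.7, 255.1] 314 349 254 261
stand 0.97 [208.1, 211.6] 184 225 185 248
side 42.75098892899337 278.1650928726487 209.9184140633168 [[-0.9988, 0.0276, -0.0404, 0.5788], [0.0482, 0.416, -0.9081, 0.9799], [-0.0082, -0.909, -0.4168, 0.5783], [0.0, 0.0, 0.0, 1.0]] ['fovy', 'cx', 'cy', 'pose']
dock 0.76 [319.7, 220.2] 304 337 180 252
dock 0.18 [200.3, 251.7] 186 208 224 272
logger 0.62 [222.3, 323.0] 215 227 300 349
logger 0.55 [323.3, 195.9] 318 326 190 202
stand 0.69 [277.1, 303.7] 254 332 209 323
{'clock': 0.5, 'joint_pos': array([1.20099624e+00, 2.40628611e-01, 4.95613621e-03, 1.33520964e+00,
       2.57172618e-05, 1.57083720e+00]), 'joint_vel': array([0.00102961, 0.00089671, 0.00141128, 0.00018332, 0.00017547,
       0.00220469]), 'tau': array([ 2.31896975e-04, -3.71857989e+01,  2.52462155e+01,  2.77210296e-03,
       -4.00833892e-05, -4.41241241e-06]), 'eef_pos': array([0.18069664, 0.46617677, 0.21027538]), 'tool_rot': array([ 1.83868370e-01,  9.82950874e-01, -3.98005385e-05, -2.05248687e-05]), 'ft_force': array([0.09424323, 0.27119184, 0.0770701 ]), 'ft_torque': array([-0.01300258, -0.01679789, -0.00918994]), 'grip_width': 0.08583503353944623}
```

View pics/top0.png

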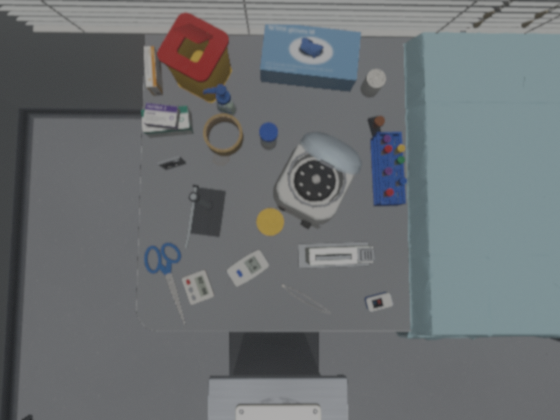

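View pics/side0.png

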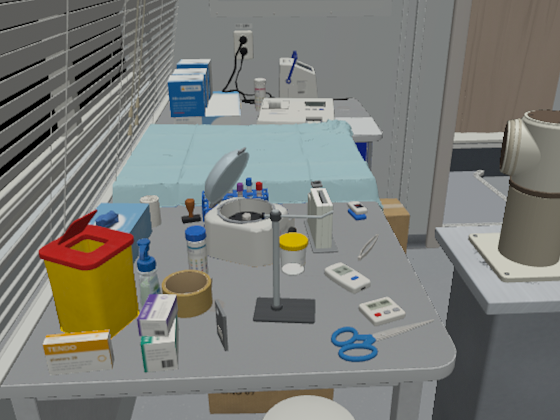

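The top view shows the dock at (335,255), with the logger in its slot and the ejector on the right (-y) side. The stand is at (208,212), with its hook pointing down to (187,245). There are two logger candidates in the top view:
- **(170,161):** stands free on the table and is about 60 mm wide.
- **(333,255):** sits in the dock and is about 36 px wide, or about 75 mm at that height.

The one in the dock fits the description, so I'll confirm it in a crop.

```bash
cat > h.py <<'E'
import numpy as np, cv2
from workcell import *
def proj(n,P):
    m=camera_model(n); T=np.linalg.inv(m["pose"]); f=210/np.tan(np.radians(m["fovy"]/2))
    p=np.atleast_2d(P)@T[:3,:3].T+T[:3,3]
    return np.c_[m["cx"]+f*p[:,0]/p[:,2], m["cy"]+f*p[:,1]/p[:,2]]
def ray(n,uv,z):
    m=camera_model(n); f=210/np.tan(np.radians(m["fovy"]/2))
    d=m["pose"][:3,:3]@np.array([(uv[0]-m["cx"])/f,(uv[1]-m["cy"])/f,1]); c=m["pose"][:3,3]
    return c+d*(z-c[2])/d[2]
def world(pose,P):  # pose x,y,yaw
    x,y,a=pose; P=np.atleast_2d(P).astype(float); c,s=np.cos(a),np.sin(a)
    return np.c_[x+c*P[:,0]-s*P[:,1], y+s*P[:,0]+c*P[:,1], P[:,2]]
E
python3 - <<'E'
from h import *
print(ray("top",(335,256),.108))
t=cv2.imread("pics/top0.png"); s=cv2.imread("pics/side0.png")
def crop(im,x0,x1,y0,y1,k): return cv2.resize(im[y0:y1,x0:x1],None,fx=k,fy=k,interpolation=cv2.INTER_CUBIC)
a=crop(t,290,380,235,275,4.4); b=crop(t,150,240,150,255,3.8)
c=crop(s,290,350,175,260,4.4)
d=crop(s,205,345,200,350,2.7)
W=np.zeros((600,800,3),np.uint8)
for im,(x,y) in ((a,(0,0)),(b,(0,190)),(c,(400,0)),):
    h=min(im.shape[0],600-y); w=min(im.shape[1],800-x); W[y:y+h,x:x+w]=im[:h,:w]
d=crop(s,205,345,200,350,2.6)[:226]
dd=crop(s,240,345,200,260,3.6); W[380:380+216,400:400+378]=dd
cv2.imwrite("pics/c1.png",W)
E
```

```text
[ 0.43152545 -0.11563199  0.108     ]
```

View pics/c1.png

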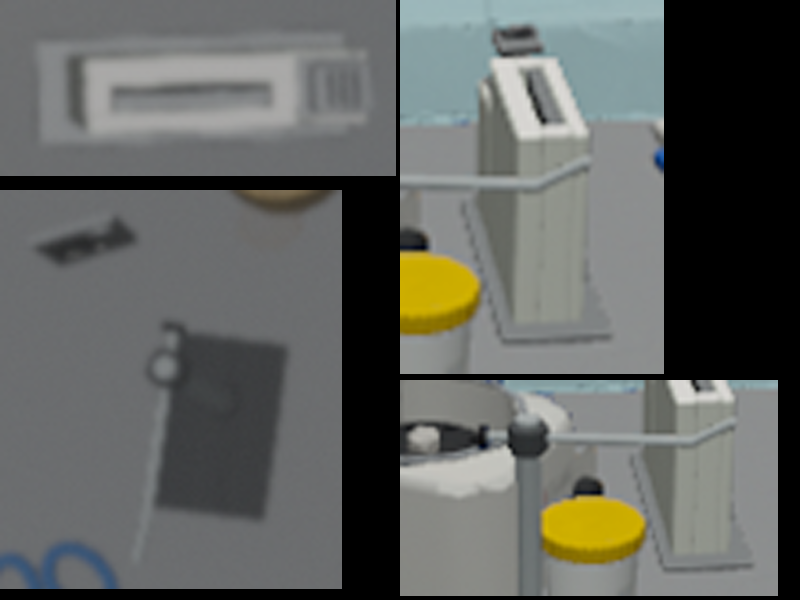

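Run:
```python
from h import *
from scipy.optimize import least_squares
def fit(items,p0,nz):
    def r(p):
        out=[]
        for n,P,uv,hk in items:
            P=np.array(P,float)/1000; P[2]+= p[3]*hk if nz else 0
            out+=list(proj(n,world(p[:3],P))[0]-uv)
        return out
    s=least_squares(r,p0,loss='soft_l1'); print(np.round(s.x,4),np.degrees(s.x[2])); print(np.round(s.fun.reshape(-1,2),1).tolist()); return s.x
A=lambda x,y:(x/4.4+290,y/4.4+235)
C=lambda x,y:((x-400)/4.4+290,y/4.4+175)
B=lambda x,y:(x/3.8+150,(y-190)/3.8+150)
D=lambda x,y:((x-400)/3.6+240,(y-380)/3.6+200)
K=[(18,50.5,108),(18,-50.5,108),(-18,-50.5,108),(-18,50.5,108)]
d=[("top",k,A(*u),0) for k,u in zip(K,[(85,55),(296,50),(300,127),(87,133)])]+[("side",k,C(*u),0) for k,u in zip(K,[(491,60),(553,58),(588,134),(522,138)])]
p=fit(d,[.43,-.11,0],False)
print("ej",proj("top",world(p,[[0,-71.5,112]]) if 0 else world(p,np.array([[0,-.0715,.112],[0,0,.108]]))), )
F=[(95,35,8),(95,-35,8),(-15,-35,8),(-15,35,8)]
s=[("top",k,B(*u),0) for k,u in zip(F,[(183,332),(288,347),(265,520),(157,507)])]
s+=[("top",(-39,0,200),B(135,560),1)]
s+=[("side",(-39,0,200),D(735,424),1),("side",(-22,0,190),D(693,442),1),("side",(49,0,190),D(548,438),1)]
p=fit(s,[.45,.2,0,0],True)
```

```text
[ 0.4326 -0.1125 -0.0347] -1.9862584062601873
[[0.3, -1.6], [0.5, 1.4], [-0.8, 1.2], [-0.6, -1.9], [4.8, 16.7], [-12.6, -0.7], [-5.0, -18.1], [14.6, -1.2]]
ej [[368.01878355 256.81620691]
 [333.50763907 255.48034181]]
[ 0.4898  0.1697 -0.1384  0.002 ] -7.931485094588526
[[-0.8, -0.6], [1.0, -0.3], [-0.1, 0.6], [-1.4, -0.2], [1.0, -0.4], [0.2, -0.0], [1.5, 0.1], [-0.5, -0.1]]
```

Run:
```python
from h import *
from scipy.optimize import least_squares
A=lambda x,y:(x/4.4+290,y/4.4+235)
C=lambda x,y:((x-400)/4.4+290,y/4.4+175)
K=[(18,50.5,108),(18,-50.5,108),(-18,-50.5,108),(-18,50.5,108)]
d=[("top",k,A(*u)) for k,u in zip(K,[(85,55),(296,50),(300,127),(87,133)])]+[("side",k,C(*u)) for k,u in zip([K[1],K[2],K[3],K[0]],[(491,60),(553,58),(588,134),(522,138)])]
f=lambda p:np.concatenate([proj(n,world(p,np.array(k)/1000))[0]-u for n,k,u in d])
s=least_squares(f,[.43,-.11,0],loss='soft_l1'); p=s.x
print(np.round(p,4),np.degrees(p[2]),np.round(s.fun.reshape(-1,2),1).tolist())
e=[d_["at"] for d_ in masks_of("ejector","top")]; print(e,[ray("top",u,.112) for u in e])
print("slot crop px",[ray("top",A(191,97),.108)], "ejector crop", ray("top",A(338,86),.112), "model", world(p,[[0,-.0715,.112]]))
```

```text
[ 0.4327 -0.1124  0.034 ] 1.948915561446853 [[-0.3, 0.1], [-0.2, -0.3], [-0.3, -0.5], [-0.1, -0.3], [0.0, -0.9], [1.4, -1.0], [1.1, -0.6], [-0.6, -0.8]]
[[367.1, 254.3]] [array([ 0.43532386, -0.18213268,  0.112     ])]
slot crop px [array([ 0.42934988, -0.11227652,  0.108     ])] ejector crop [ 0.43481446 -0.18153415  0.112     ] model [[ 0.43509697 -0.18389672  0.112     ]]
```

Only one stand and one dock are present. The 75 mm logger in the dock slot is the larger one, and the loose slab at top (170,161) is the smaller look-alike. Next I'll move above the ejector key with the fingers shut.

Emit:
jog_arm(deltas=[[[-31.4, -34.2, 0, 0, 0, 0, 0], [-31.4, -34.2, 0, 0, 0, 0, 0], [-31.4, -34.2, 0, 0, 0, 0, 0], [-31.4, -34.2, 0, 0, 0, 0, 0], [-31.4, -34.2, 0, 0, 0, 0, 0]]])

```text
clock: 1.05
eef_pos: [0.2671, 0.2493, 0.2089]
tool_rot: [0.178, 0.984, 0.001, 0.001]
ft_force: [1.1, 0.2, -0.1]
grip_width: 0.0123
```

Emit:
jog_arm(deltas=[[[-31.4, -34.2, 0, 0, 0, 0, 0], [-31.4, -34.2, 0, 0, 0, 0, 0], [-31.4, -34.2, 0, 0, 0, 0, 0], [-31.4, -34.2, 0, 0, 0, 0, 0], [-31.4, -34.2, 0, 0, 0, 0, 0]]])

```text
clock: 1.55
eef_pos: [0.3566, 0.0257, 0.2105]
tool_rot: [0.176, 0.984, 0.003, 0.004]
ft_force: [1.9, 1.1, -0.5]
grip_width: 0.0
```

Emit:
jog_arm(deltas=[[[-31.4, -34.2, 0, 0, 0, 0, 0], [-31.4, -34.2, 0, 0, 0, 0, 0], [-31.4, -34.2, 0, 0, 0, 0, 0], [-31.4, -34.2, 0, 0, 0, 0, 0], [0, 0, 0, 0, 0, 8, 0]]])

```text
clock: 2.05
eef_pos: [0.4305, -0.1597, 0.2118]
tool_rot: [0.25, 0.968, 0.003, 0.008]
ft_force: [0.3, 0.9, 0.7]
grip_width: 0.0003
```

Emit:
jog_arm(deltas=[[[0, 0, 0, 0, 0, 8.4, 0], [0, 0, 0, 0, 0, 8.4, 0], [0, 0, 0, 0, 0, 8.4, 0], [0, 0, 0, 0, 0, 8.4, 0], [0, 0, 0, 0, 0, 8.4, 0]]])

```text
clock: 2.55
eef_pos: [0.4306, -0.1633, 0.2112]
tool_rot: [0.586, 0.81, 0.006, 0.005]
ft_force: [0.3, -0.8, -0.5]
grip_width: 0.0002
```

```bash
cat >> h.py <<'E'
from scipy.spatial.transform import Rotation as Ro
def down(yaw,lean=0):  # yaw deg of tool y; lean deg about tool y
    a=np.radians(yaw);c,s=np.cos(a),np.sin(a)
    return Ro.from_matrix(np.array([[-s,c,0],[c,s,0],[0,0,-1]]))*Ro.from_rotvec([0,np.radians(lean),0])
def delta(pos,R):
    o=get_obs(); R0=Ro.from_quat(o["tool_rot"])
    print("clock",round(o["clock"],2),"tcp",np.round(o["eef_pos"],4),"F",np.round(o["ft_force"],2),"w",round(o["grip_width"],4))
    print("shift mm",np.round(R0.inv().apply(np.array(pos)-o["eef_pos"])*1000,1),"turn",np.round((R0.inv()*R).as_rotvec(degrees=True),1))
E
python3 - <<'E'
from h import *
delta([.435,-.183,.125],down(1.95))
E
```

```text
clock 2.55 tcp [ 0.4306 -0.1633  0.2112] F [ 0.32 -0.76 -0.54] w 0.0002
shift mm [-19.9  -3.3  86.2] turn [ 0.9 -0.  16.3]
```

Emit:
jog_arm(deltas=[[[-10, -1.6, 33, 0, 0, 0, 0], [-10, -1.6, 33, 0, 0, 0, 0], [0, 0, 10, 0.4, 0, 8.2, 0], [0, 0, 8, 0.4, 0, 8, 0], [0, 0, 0, 0, 0, 0, 0]]])

```text
clock: 3.05
eef_pos: [0.4367, -0.1844, 0.1258]
tool_rot: [0.699, 0.715, 0.002, 0.002]
ft_force: [-1.0, -0.2, 0.0]
grip_width: -0.0003
```

Run:
```python
from h import *
delta([.435,-.183,.091],down(1.95))
for n in ("top","side"): cv2.imwrite(f"pics/{n}1.png",camera(n)[:,:,::-1])
t=cv2.imread("pics/top1.png"); s=cv2.imread("pics/side1.png")
W=np.hstack([cv2.resize(t[215:295,290:390],(400,320),interpolation=2),cv2.resize(s[140:220,270:370],(400,320),interpolation=2)])
cv2.imwrite("pics/c2.png",W)
```

```text
clock 3.05 tcp [ 0.4367 -0.1844  0.1258] F [-0.97 -0.24  0.02] w -0.0003
shift mm [ 1.5 -1.8 34.8] turn [ 0.3  0.1 -0.6]
```

View pics/c2.png

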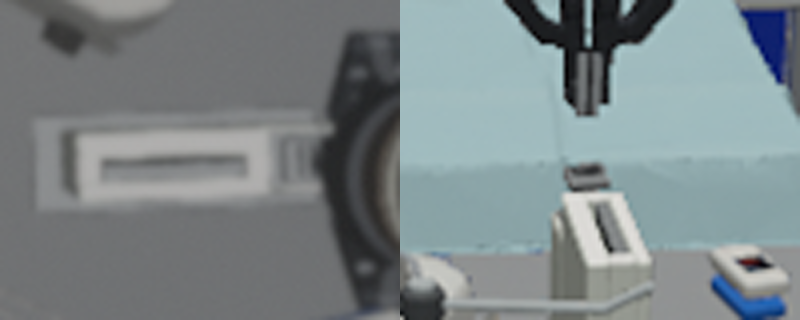

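Run:
```python
from h import *
o=get_obs(); P=o["eef_pos"]
print("side tcp",proj("side",P),"key model",proj("side",np.array([[.435,-.183,.112],[.435,-.183,.1258]])), "seen tip",(270+187/4,140+115/4),"seen key",(270+187/4,140+175/4))
for d in masks_of("ejector","side"): print(d["conf"],d["at"])
```

```text
side tcp [[316.14625136 176.30663146]] key model [[317.19113577 182.63716817]
 [317.32189647 177.1295532 ]] seen tip (316.75, 168.75) seen key (316.75, 183.75)
0.64 [316.1, 183.7]
```

Emit:
jog_arm(deltas=[[[1, -1, 5, 0, 0, 0, 0], [0, 0, 5, 0, 0, 0, 0], [0, 0, 5, 0, 0, 0, 0], [0, 0, 4, 0, 0, 0, 0], [0, 0, 0, 0, 0, 0, 0]]])

```text
clock: 3.7
eef_pos: [0.4384, -0.1843, 0.1094]
tool_rot: [0.696, 0.718, 0.003, 0.006]
ft_force: [0.9, 0.3, -0.6]
grip_width: 0.0001
```

Emit:
jog_arm(deltas=[[[0, -2, 5, 0, 0, 0, 0], [0, -1, 5, 0, 0, 0, 0], [0, 0, 0, 0, 0, 0, 0]]])

```text
clock: 4.0
eef_pos: [0.4352, -0.1844, 0.0984]
tool_rot: [0.696, 0.718, 0.003, 0.006]
ft_force: [0.3, -0.9, -1.1]
grip_width: -0.0002
```

Run:
```python
from h import *
delta([.435,-.183,.091],down(1.95)); P=get_obs()["eef_pos"]
print(proj("side",P))
for n in ("side",): cv2.imwrite(f"pics/{n}2.png",camera(n)[:,:,::-1])
s=cv2.imread("pics/side2.png")
cv2.imwrite("pics/c3.png",cv2.resize(s[120:220,260:380],(720,600),interpolation=2))
```

```text
clock 4.0 tcp [ 0.4352 -0.1844  0.0984] F [ 0.29 -0.94 -1.11] w -0.0002
shift mm [ 1.4 -0.3  7.4] turn [ 0.8  0.3 -0.2]
[[316.89192317 187.79326415]]
```

View pics/c3.png

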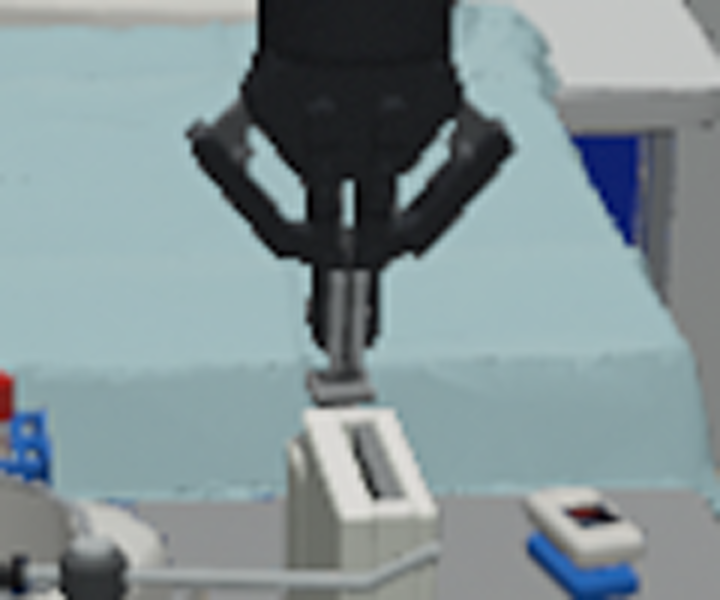

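The fingers are shut, centred on the key in x, and their tip at crop (347,375) is just above the key at (340,385). The tips look about 13 mm higher than the reported TCP suggests, so I'll find contact by feel.

Emit:
jog_arm(deltas=[[[0, 0, 4, 0, 0, 0, 0], [0, 0, 4, 0, 0, 0, 0]]])

```text
clock: 4.25
eef_pos: [0.4362, -0.1848, 0.0909]
tool_rot: [0.696, 0.718, 0.004, 0.007]
ft_force: [-1.1, -1.6, 7.4]
grip_width: 0.0001
```

Emit:
jog_arm(deltas=[[[0, 0, 4, 0, 0, 0, 0], [0, 0, 0, 0, 0, 0, 0]]])

```text
clock: 4.45
eef_pos: [0.4362, -0.1848, 0.0871]
tool_rot: [0.696, 0.718, 0.004, 0.007]
ft_force: [-0.2, 0.4, 3.7]
grip_width: 0.0
```

Emit:
jog_arm(deltas=[[[0, 0, 4, 0, 0, 0, 0], [0, 0, 4, 0, 0, 0, 0], [0, 0, 0, 0, 0, 0, 0]]])

```text
clock: 4.75
eef_pos: [0.4364, -0.185, 0.0805]
tool_rot: [0.696, 0.718, 0.004, 0.008]
ft_force: [-1.6, 1.4, 3.5]
grip_width: -0.0001
```

Emit:
jog_arm(deltas=[[[0, 0, 4, 0, 0, 0, 0], [0, 0, 0, 0, 0, 0, 0]]])

```text
clock: 4.95
eef_pos: [0.4366, -0.185, 0.0773]
tool_rot: [0.696, 0.718, 0.004, 0.008]
ft_force: [-0.4, 1.5, 3.5]
grip_width: 0.0004
```

Emit:
jog_arm(deltas=[[[0, 0, 3.5, 0, 0, 0, 0], [0, 0, 3.5, 0, 0, 0, 0], [0, 0, 0, 0, 0, 0, 0]]])

```text
clock: 5.25
eef_pos: [0.4368, -0.1852, 0.0719]
tool_rot: [0.696, 0.718, 0.004, 0.009]
ft_force: [-0.7, 0.6, 4.5]
grip_width: -0.0001
```

Emit:
jog_arm(deltas=[[[0, 0, 4, 0, 0, 0, 0], [0, 0, 0, 0, 0, 0, 0]]])

```text
clock: 5.45
eef_pos: [0.4371, -0.1854, 0.0702]
tool_rot: [0.696, 0.718, 0.004, 0.01]
ft_force: [-2.4, 1.6, 4.2]
grip_width: 0.0003
```

Run:
```python
from h import *
delta([.435,-.183,.07],down(1.95)); P=get_obs()["eef_pos"]
print(proj("side",P))
s=camera("side")[:,:,::-1]
for d in masks_of("logger","side")+masks_of("ejector","side"):
    ys,xs=np.nonzero(d["pixels"]); print(d["conf"],d["at"],xs.min(),xs.max(),ys.min(),ys.max())
cv2.imwrite("pics/c4.png",cv2.resize(s[120:270,240:400],(640,600),interpolation=2))
```

```text
clock 5.45 tcp [ 0.4371 -0.1854  0.0702] F [-2.43  1.58  4.19] w 0.0003
shift mm [ 2.4 -2.   0.2] turn [ 1.1  0.5 -0.2]
[[315.80901225 198.63460411]]
0.65 [322.1, 190.9] 319 328 177 202
0.57 [221.9, 321.8] 216 227 300 349
```

View pics/c4.png

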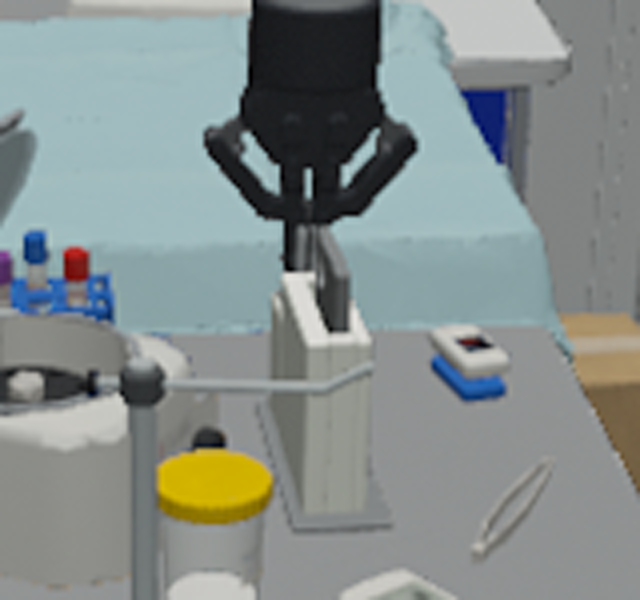

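The logger is rising: its top edge is at crop (330,240), above the dock top at (310,290). I'll keep pressing to the stop.

Emit:
jog_arm(deltas=[[[0, 0, 5, 0.5, 0.2, 0, 0], [0, 0, 5, 0.5, 0.2, 0, 0], [0, 0, 5, 0, 0, 0, 0]]])

```text
clock: 5.9
eef_pos: [0.4375, -0.1859, 0.0691]
tool_rot: [0.696, 0.718, 0.001, 0.004]
ft_force: [-15.1, 6.7, 42.1]
grip_width: -0.0003
```

Emit:
jog_arm(deltas=[[[0, 0, -15, 0, 0, 0, 0], [0, 0, -25, 0, 0, 0, 0], [0, 0, -40, 0, 0, 0, 0], [0, 0, -40, 0, 0, 0, 0]]])

```text
clock: 6.3
eef_pos: [0.4333, -0.1838, 0.1896]
tool_rot: [0.696, 0.718, -0.0, 0.001]
ft_force: [0.8, -0.9, -0.3]
grip_width: 0.0001
```

Run:
```python
from h import *
D=(.4327,-.1124,.034)
delta([.435,-.183,.091],down(1.95))
s=camera("side")[:,:,::-1].copy(); 
for z in (.130,.139): print(z,proj("side",world(D,np.array([[-.004,.037,z],[.004,.037,z],[.004,-.037,z],[-.004,-.037,z]]))).round(1).tolist())
for n in ("side","top"):
  if n=="top": t=camera("top")[:,:,::-1].copy()
  for d in masks_of("logger",n):
    ys,xs=np.nonzero(d["pixels"]); print(n,d["conf"],d["at"],xs.min(),xs.max(),ys.min(),ys.max())
Wc=np.hstack([cv2.resize(s[160:260,290:350],(360,600),interpolation=2),cv2.resize(t[230:280,290:362],(432,300),interpolation=2)[:, :].repeat(1,0) if 0 else cv2.copyMakeBorder(cv2.resize(t[230:280,290:362],(432,300),interpolation=2),0,300,0,0,0)])
cv2.imwrite("pics/c5.png",Wc)
```

```text
clock 6.3 tcp [ 0.4333 -0.1838  0.1896] F [ 0.77 -0.87 -0.3 ] w 0.0001
shift mm [ 1.   1.6 98.6] turn [ 0.1  0.1 -0.2]
0.13 [[326.6, 193.3], [322.9, 193.4], [317.8, 180.8], [321.3, 180.7]]
0.139 [[326.7, 189.4], [323.0, 189.5], [317.9, 177.1], [321.4, 177.0]]
side 0.71 [221.1, 325.5] 215 227 300 349
side 0.44 [321.3, 190.8] 319 327 176 202
top 0.52 [171.4, 160.8] 160 183 157 169
top 0.48 [335.6, 255.7] 316 352 256 260
top 0.37 [365.9, 251.8] 360 374 249 261
```

View pics/c5.png

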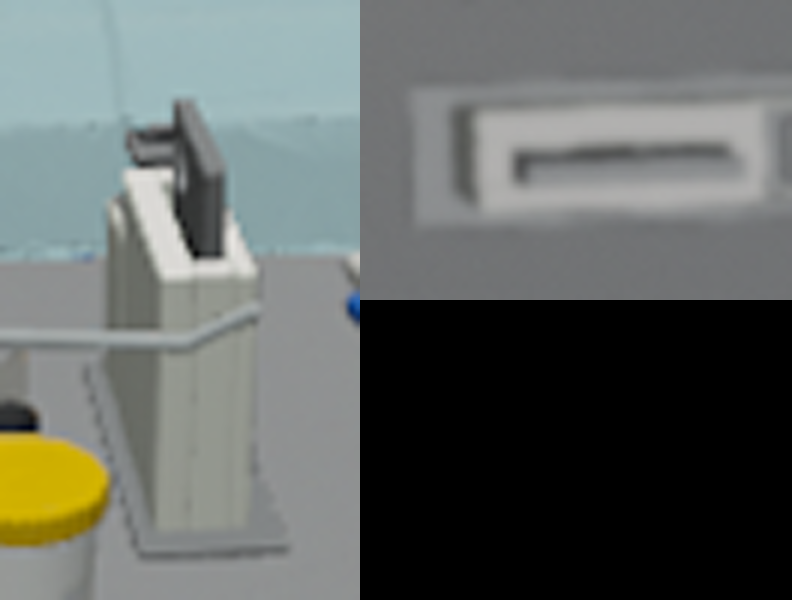

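The logger is up: its near top corner is at (327.6,187.5) and its far one at (320.3,176.7), which matches a top edge at z≈0.139–0.142. The key has sprung back. Next is the grasp.

Run:
```python
from h import *
for r in (255,258,261): print(r,ray("top",(335,r),.139))
D=(.4327,-.1124,.034)
print(proj("top",world(D,np.array([[-.004,0,.139],[.004,0,.139]]))))
g=world((.431,-.1124,.034),[[0,.017,0]])[0]; print(g)
delta([g[0],g[1],.165],down(1.95))
```

```text
255 [ 0.43470464 -0.11059211  0.139     ]
258 [ 0.42870462 -0.11053429  0.139     ]
261 [ 0.42271213 -0.11047654  0.139     ]
[[335.99095562 258.00295816]
 [335.81750524 254.00596268]]
[ 0.43042211 -0.09540983  0.        ]
clock 6.5 tcp [ 0.4347 -0.1844  0.1896] F [-0.71 -0.63 -0.46] w 0.0001
shift mm [89.2 -1.7 24.3] turn [ 0.3  0.2 -0.2]
```

Emit:
jog_arm(deltas=[[[45, -1, 0, 0, 0, 0, 50], [44, -1, 0, 0, 0, 0, 50], [0, 0, 12, 0, 0, 0, 50], [0, 0, 12, 0, 0, 0, 50], [0, 0, 0, 0, 0, 0, 50]]])

```text
clock: 7.0
eef_pos: [0.4258, -0.0919, 0.1563]
tool_rot: [0.697, 0.717, -0.003, -0.002]
ft_force: [0.5, -0.8, -0.7]
grip_width: 0.05
```

Run:
```python
from h import *
delta([.430,-.0954,.094],down(1.95))
s=camera("side")[:,:,::-1].copy(); t=camera("top")[:,:,::-1]
Wc=np.hstack([cv2.resize(s[130:230,270:370],(600,600),interpolation=2)])
cv2.imwrite("pics/c6.png",Wc)
```

```text
clock 7.0 tcp [ 0.4258 -0.0919  0.1563] F [ 0.49 -0.81 -0.7 ] w 0.05
shift mm [-3.6  4.5 62.3] turn [-0.4  0.  -0.3]
```

View pics/c6.png

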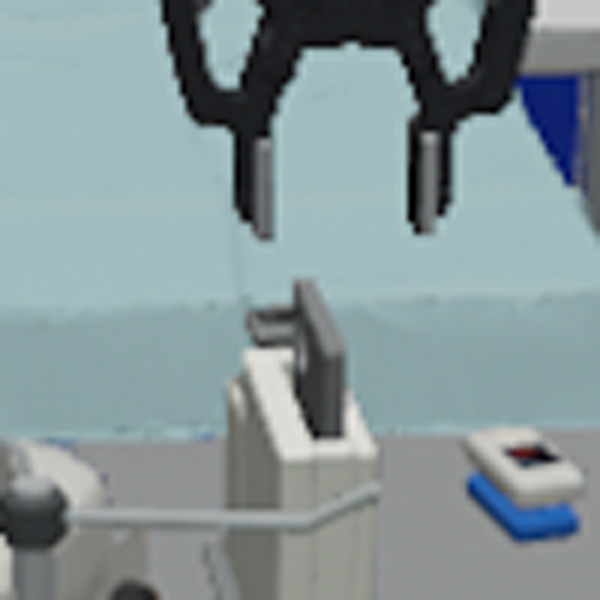

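The open pads straddle the slab, but the pad midpoint at crop x≈345 is slightly right of the slab at x≈326, so I'll shift about +5 mm in x and descend.

Emit:
jog_arm(deltas=[[[-3, 5.5, 5, 0, 0, 0, 50], [0, 0, 15, 0, 0, 0, 50], [0, 0, 15, 0, 0, 0, 50], [0, 0, 12, 0, 0, 0, 50], [0, 0, 0, 0, 0, 0, 50]]])

```text
clock: 7.6
eef_pos: [0.4362, -0.0989, 0.1098]
tool_rot: [0.699, 0.715, -0.001, 0.001]
ft_force: [0.1, -0.2, 0.1]
grip_width: 0.05
```

Run:
```python
from h import *
delta([.4305,-.0954,.094],down(1.95))
```

```text
clock 7.6 tcp [ 0.4362 -0.0989  0.1098] F [ 0.07 -0.17  0.12] w 0.05
shift mm [ 3.6 -5.6 15.8] turn [ 0.   0.1 -0.6]
```

Emit:
jog_arm(deltas=[[[3.5, -5.5, 0, 0, 0, 0, 50], [0, 0, 8, 0, 0, 0, 50], [0, 0, 6, 0, 0, 0, 50], [0, 0, 0, 0, 0, 0, 50], [0, 0, 0, 0, 0, 0, 50]]])

```text
clock: 8.1
eef_pos: [0.432, -0.0965, 0.0963]
tool_rot: [0.699, 0.715, 0.0, 0.002]
ft_force: [0.2, 0.1, -0.6]
grip_width: 0.05
```

Run:
```python
from h import *
delta([.4305,-.0954,.094],down(1.95))
s=camera("side")[:,:,::-1].copy()
cv2.imwrite("pics/c7.png",cv2.resize(s[130:230,270:370],(600,600),interpolation=2))
```

```text
clock 8.1 tcp [ 0.432  -0.0965  0.0963] F [ 0.24  0.09 -0.62] w 0.05
shift mm [ 1.1 -1.5  2.3] turn [ 0.2  0.2 -0.7]
```

View pics/c7.png

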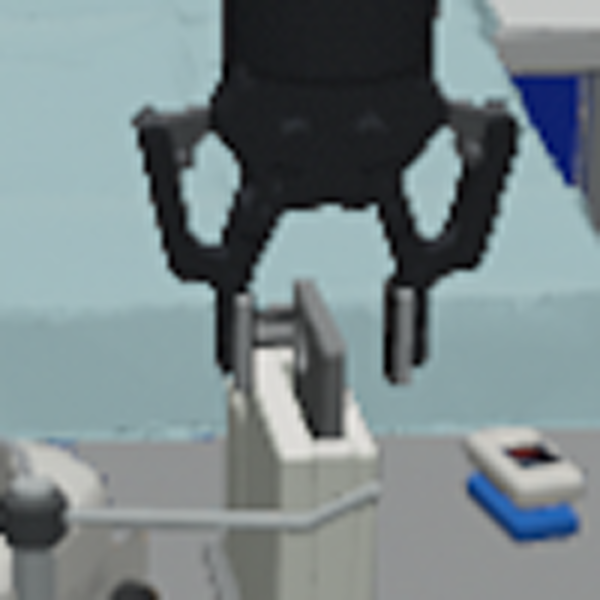

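The pads at crop x≈250 and 390 straddle the slab at x≈326 well. I'll close now.

Emit:
jog_arm(deltas=[[[1, -1.5, 2, 0, 0, 0, 40], [0, 0, 0, 0, 0, 0, 25], [0, 0, 0, 0, 0, 0, 14], [0, 0, 0, 0, 0, 0, 10], [0, 0, 0, 0, 0, 0, 4]]])

```text
clock: 8.65
eef_pos: [0.4297, -0.0954, 0.0945]
tool_rot: [0.699, 0.715, -0.0, 0.002]
ft_force: [-1.7, -0.6, 0.1]
grip_width: 0.007
```

Emit:
jog_arm(deltas=[[[0, 0, 0, 0, 0, 0, 0], [0, 0, 0, 0, 0, 0, 0], [0, 0, 0, 0, 0, 0, 0]]])

```text
clock: 8.95
eef_pos: [0.4296, -0.0954, 0.0945]
tool_rot: [0.699, 0.715, -0.0, 0.002]
ft_force: [-1.4, 0.2, -0.2]
grip_width: 0.0071
```

It's gripped at 7.1 mm. Now I'll lift it straight out of the slot.

Emit:
jog_arm(deltas=[[[0, 0, -15, 0, 0, 0, 0], [0, 0, -20, 0, 0, 0, 0], [0, 0, -25, 0, 0, 0, 0], [0, 0, -30, 0, 0, 0, 0], [0, 0, -20, 0, 0, 0, 0]]])

```text
clock: 9.45
eef_pos: [0.4301, -0.0942, 0.2042]
tool_rot: [0.698, 0.716, 0.0, 0.0]
ft_force: [0.0, 0.4, -0.1]
grip_width: 0.0067
```

Emit:
jog_arm(deltas=[[[0, 0, -15, 0, 0, 0, 0], [0, 0, 0, 0, 0, 0, 0]]])

```text
clock: 9.65
eef_pos: [0.4327, -0.0946, 0.223]
tool_rot: [0.699, 0.716, 0.002, 0.004]
ft_force: [-0.0, -0.2, -0.5]
grip_width: 0.0065
```

```bash
cat >> h.py <<'E'
S=(.4898,.1697,-.1384); H=np.array([-.036,0,-.0265])
def hang(x,y,z,lean=-30.7,yaw=-7.93):
    R=down(yaw,lean); return world(S,[[x,y,z]])[0]-R.apply(H),R
E
python3 - <<'E'
from h import *
p,R=hang(-.075,0,.24); print(p)
delta(p,R)
E
```

```text
[0.4179212  0.19730556 0.19883437]
clock 9.65 tcp [ 0.4327 -0.0946  0.223 ] F [-0.01 -0.23 -0.51] w 0.0065
shift mm [292.2  -8.   23.5] turn [  3.  -30.6   9. ]
```

Emit:
jog_arm(deltas=[[[20, -2, 0, 0, 0, 0, 0], [28, -2, 0, 0, 0, 0, 0], [30, -2, 0, 0, 0, 0, 0], [30, -2, 0, 0, 0, 0, 0], [30, -2, 0, 0, 0, 0, 0]]])

```text
clock: 10.15
eef_pos: [0.4196, 0.0442, 0.2184]
tool_rot: [0.702, 0.712, 0.002, 0.003]
ft_force: [0.2, 0.9, 0.2]
grip_width: 0.0069
```

Emit:
jog_arm(deltas=[[[30, -2, 0, 0, 0, 0, 0], [30, -2, 0, 0, 0, 0, 0], [30, -2, 0, 0, 0, 0, 0], [30, -2, 0, 0, 0, 0, 0], [15, -1, 0, 0, 0, 0, 0]]])

```text
clock: 10.65
eef_pos: [0.4055, 0.1857, 0.2121]
tool_rot: [0.701, 0.713, -0.001, 0.002]
ft_force: [1.1, -0.5, -1.5]
grip_width: 0.0071
```

Emit:
jog_arm(deltas=[[[0, 0, 0, 0.5, -6, 1.8, 0], [0, 0, 0, 0.5, -6, 1.8, 0], [0, 0, 0, 0.5, -6, 1.8, 0], [0, 0, 0, 0.5, -6, 1.8, 0], [0, 0, 0, 0.5, -6, 1.8, 0]]])

```text
clock: 11.15
eef_pos: [0.4048, 0.1864, 0.2096]
tool_rot: [0.731, 0.627, -0.202, 0.178]
ft_force: [0.9, 0.3, -1.6]
grip_width: 0.0068
```

Run:
```python
from h import *
p,R=hang(-.075,0,.205); print(p)
delta(p,R)
```

```text
[0.4179212  0.19730556 0.16383437]
clock 11.15 tcp [0.4048 0.1864 0.2096] F [ 0.86  0.28 -1.58] w 0.0068
shift mm [34.7 11.1 32.7] turn [-0.   0.5 -0.8]
```

Emit:
jog_arm(deltas=[[[12, 3, 11, 0, 0.2, -0.3, 0], [12, 3, 11, 0, 0.2, -0.3, 0], [10, 3, 10, 0, 0, 0, 0], [0, 0, 0, 0, 0, 0, 0], [0, 0, 0, 0, 0, 0, 0]]])

```text
clock: 11.65
eef_pos: [0.4142, 0.2003, 0.1542]
tool_rot: [0.725, 0.633, -0.206, 0.174]
ft_force: [-0.5, 0.3, -0.7]
grip_width: 0.0067
```

Run:
```python
from h import *
p,R=hang(-.075,0,.205); delta(p,R)
o=get_obs(); Rt=Ro.from_quat(o["tool_rot"]); hole=o["eef_pos"]+Rt.apply(H)
c=lambda y,z: o["eef_pos"]+Rt.apply(H+np.array([(y+19),0,-(z-32)])/1000)
pts=[c(*q) for q in ((37,50),(37,-50),(-37,-50),(-37,50))]
print("hole",hole,proj("side",hole),proj("top",hole))
im={n:camera(n)[:,:,::-1].copy() for n in("top","side")}
for n in im:
    print(n,proj(n,np.array(pts)).round(1).tolist())
    for d in masks_of("logger",n):
        ys,xs=np.nonzero(d["pixels"]); print(d["conf"],d["at"],xs.min(),xs.max(),ys.min(),ys.max())
W=np.hstack([cv2.resize(im["top"][180:300,140:220],(400,600),interpolation=2),cv2.resize(im["side"][180:300,270:350],(400,600),interpolation=2)])
cv2.imwrite("pics/c8.png",W); cv2.imwrite("pics/top8.png",im["top"]); cv2.imwrite("pics/side8.png",im["side"])
```

```text
clock 11.65 tcp [0.4142 0.2003 0.1542] F [-0.53  0.32 -0.72] w 0.0067
shift mm [-7.1  4.  -7. ] turn [-0.4  0.6  0.3]
hole [0.4122175  0.18340716 0.19560113] [[357.24864298 217.11435821]] [[182.29852597 267.97969434]]
top [[153.8, 263.3], [189.7, 264.8], [217.3, 270.2], [182.8, 269.3]]
0.56 [189.3, 264.3] 154 216 264 273
0.51 [172.4, 160.9] 158 185 156 170
side [[358.5, 240.6], [354.8, 270.3], [354.3, 233.8], [357.8, 202.0]]
0.86 [219.8, 323.1] 215 227 300 349
0.64 [357.3, 247.1] 354 359 218 268
```

View pics/c8.png

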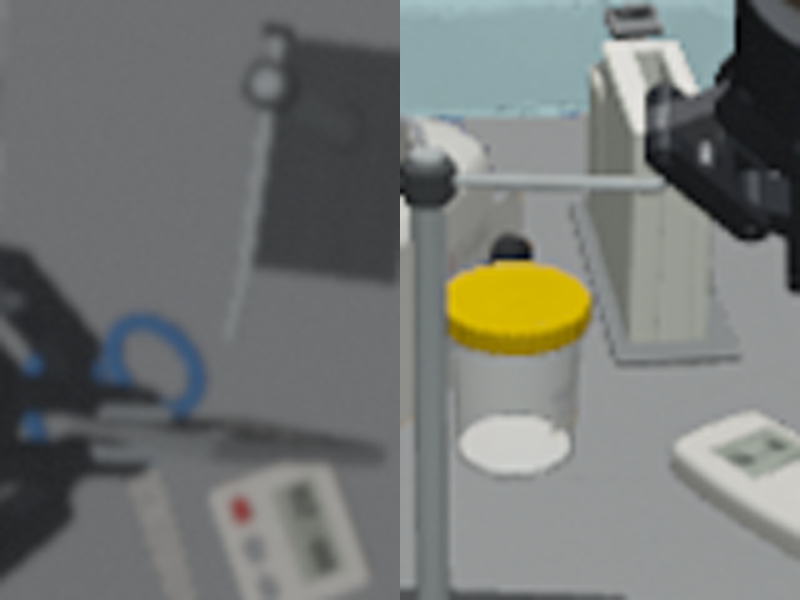

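The top view shows the slab from col 154 to 217, as predicted. It's in front of the hook tip, which is at crop (228,335), with the grasp model confirmed to about 1–2 px. I'll line the hole up with the tip.

Run:
```python
from h import *
p,R=hang(-.060,0,.199); delta(p,R)
s=cv2.imread("pics/side8.png"); print("lowest slab rows (grey) at cols 353-359:"); print(s[258:276,350:362].mean(2).astype(int))
```

```text
clock 11.85 tcp [0.4147 0.2006 0.1554] F [ 0.21 -0.47 -0.11] w 0.0068
shift mm [-3.7 18.6 -0.7] turn [-0.3  0.5  0.2]
lowest slab rows (grey) at cols 353-359:
[[151 146 114  53  66  69  69  65  89 130 134 114]
 [151 146 114  52  68  69  69  66  94 131 127 127]
 [151 146 114  54  69  69  68  72 106 138 136 145]
 [150 146 113  55  69  70  68  74 116 149 147 151]
 [150 150 127  56  69  69  68  81 125 152 150 149]
 [150 153 136  56  68  69  67  85 129 152 150 149]
 [150 152 135  57  69  69  66  92 137 152 149 149]
 [149 152 136  57  68  68  65  97 141 151 149 149]
 [148 151 135  59  68  68  66 104 148 150 149 149]
 [172 156 134  59  68  68  65 108 154 150 150 149]
 [185 186 162  59  66  66  70 113 153 150 149 150]
 [169 181 166  87  82  60  70 114 152 150 149 148]
 [147 154 160 167 180 159 135 137 150 149 149 149]
 [156 172 191 199 205 199 188 165 135 148 149 149]
 [192 197 204 203 203 203 202 194 177 157 147 149]
 [203 203 202 202 202 202 202 204 202 189 169 148]
 [202 202 202 202 203 204 204 204 204 202 196 183]
 [202 203 203 206 200 185 189 199 204 203 204 202]]
```

Emit:
jog_arm(deltas=[[[-3.7, 6, -0.7, -0.3, 0.5, 0.2, 0], [0, 6, 0, 0, 0, 0, 0], [0, 6, 0, 0, 0, 0, 0], [0, 0, 0, 0, 0, 0, 0], [0, 0, 0, 0, 0, 0, 0]]])

```text
clock: 12.35
eef_pos: [0.435, 0.1948, 0.1608]
tool_rot: [0.729, 0.633, -0.196, 0.174]
ft_force: [-0.4, -0.8, -1.1]
grip_width: 0.007
```

Run:
```python
from h import *
p,R=hang(-.030,0,.199); delta(p,R)
```

```text
clock 12.35 tcp [0.435  0.1948 0.1608] F [-0.41 -0.82 -1.09] w 0.007
shift mm [ 1.7 27.7  2.6] turn [ 0.2 -0.3 -0.2]
```

Emit:
jog_arm(deltas=[[[0.5, 6, 0.5, 0, 0, 0, 0], [0.5, 6, 0.5, 0, 0, 0, 0], [0.5, 6, 0.5, 0, 0, 0, 0], [0, 0, 0, 0, 0, 0, 0]]])

```text
clock: 12.75
eef_pos: [0.4545, 0.1927, 0.1584]
tool_rot: [0.729, 0.633, -0.197, 0.174]
ft_force: [0.6, 0.5, -0.8]
grip_width: 0.007
```

Run:
```python
from h import *
p,R=hang(.003,0,.199); delta(p,R)
```

```text
clock 12.75 tcp [0.4545 0.1927 0.1584] F [ 0.57  0.46 -0.85] w 0.007
shift mm [-0.1 41.2  0.9] turn [ 0.2 -0.3 -0.2]
```

Emit:
jog_arm(deltas=[[[0, 5, 0.3, 0, 0, 0, 0], [0, 5, 0.3, 0, 0, 0, 0], [0, 5, 0.3, 0, 0, 0, 0], [0, 0, 0, 0, 0, 0, 0]]])

```text
clock: 13.15
eef_pos: [0.4705, 0.1899, 0.1572]
tool_rot: [0.728, 0.633, -0.197, 0.174]
ft_force: [-0.5, -0.7, -0.5]
grip_width: 0.0069
```

Run:
```python
from h import *
p,R=hang(.003,0,.199); delta(p,R)
s=camera("side")[:,:,::-1]; t=camera("top")[:,:,::-1]
W=np.hstack([cv2.resize(t[160:280,140:220],(400,600),interpolation=2),cv2.resize(s[180:300,270:350],(400,600),interpolation=2)])
cv2.imwrite("pics/c9.png",W)
```

```text
clock 13.15 tcp [0.4705 0.1899 0.1572] F [-0.46 -0.74 -0.51] w 0.0069
shift mm [-0.2 24.9 -0.5] turn [ 0.2 -0.2 -0.2]
```

View pics/c9.png

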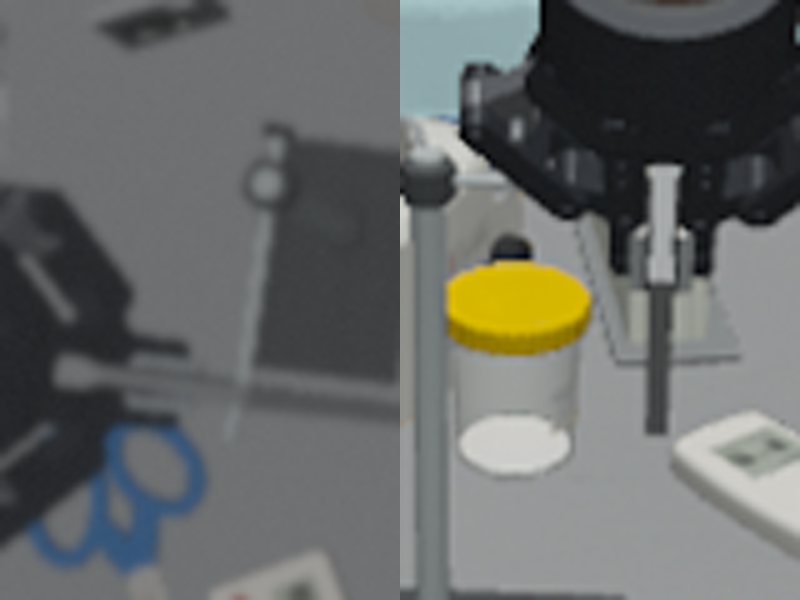

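The wire passes through the slab, with the tip at crop (230,435) and the post side at (262,215), and there's no contact force. The top-view crossing fits the hole. I'll advance to the seat.

Emit:
jog_arm(deltas=[[[0, 5, 0, 0, 0, 0, 0], [0, 5, 0, 0, 0, 0, 0], [0, 5, 0, 0, 0, 0, 0], [0, 5, 0, 0, 0, 0, 0], [0, 0, 0, 0, 0, 0, 0]]])

```text
clock: 13.75
eef_pos: [0.4914, 0.1871, 0.1576]
tool_rot: [0.728, 0.633, -0.197, 0.174]
ft_force: [-0.3, 0.5, -0.9]
grip_width: 0.0071
```

Run:
```python
from h import *
p,R=hang(.003,0,.1825); delta(p,R)
F=[]
for i in range(1): F.append(get_obs()["ft_force"])
o=get_obs(); h=o["eef_pos"]+Ro.from_quat(o["tool_rot"]).apply(H); print("hole",h)
```

```text
clock 13.75 tcp [0.4914 0.1871 0.1576] F [-0.31  0.49 -0.85] w 0.0071
shift mm [ 8.2  3.8 14. ] turn [ 0.2 -0.2 -0.1]
hole [0.48878598 0.1697087  0.19865783]
```

Emit:
jog_arm(deltas=[[[1.5, 2, 2.6, 0, 0, 0, 0], [1.5, 1, 2.6, 0, 0, 0, 0], [1, 0, 1.7, 0, 0, 0, 0], [0, 0, 0, 0, 0, 0, 0], [0, 0, 0, 0, 0, 0, 0]]])

```text
clock: 14.25
eef_pos: [0.4943, 0.1864, 0.1484]
tool_rot: [0.728, 0.633, -0.198, 0.174]
ft_force: [0.3, 0.6, -0.7]
grip_width: 0.007
```

```bash
cat > st.py <<'E'
from h import *
o=get_obs(); R=Ro.from_quat(o["tool_rot"]); h=o["eef_pos"]+R.apply(H); a=S[2]; d=h[:2]-np.array(S[:2])
print("hole stand-frame mm",np.round([1000*(np.cos(a)*d[0]+np.sin(a)*d[1]),1000*(-np.sin(a)*d[0]+np.cos(a)*d[1]),1000*h[2]],1),"F",np.round(o["ft_force"],2),"T",np.round(o["ft_torque"],3),"turn err",np.round((R.inv()*down(-7.93,-30.7)).as_rotvec(degrees=True),1))
E
python3 st.py
```

```text
hole stand-frame mm [  2.   -0.4 189.5] F [ 0.29  0.58 -0.69] T [ 0.628 -0.102 -0.002] turn err [ 0.1 -0.2 -0.1]
```

Emit:
jog_arm(deltas=[[[0.8, 0, 1.3, 0, 0, 0, 0], [0.8, 0, 1.3, 0, 0, 0, 0], [0, 0, 0, 0, 0, 0, 0], [0, 0, 0, 0, 0, 0, 0]]])

```text
clock: 14.65
eef_pos: [0.4941, 0.1867, 0.1453]
tool_rot: [0.728, 0.633, -0.197, 0.174]
ft_force: [0.0, -0.7, -0.4]
grip_width: 0.0068
```

```bash
python3 st.py
```

```text
hole stand-frame mm [  1.8  -0.2 186.4] F [ 0.05 -0.72 -0.4 ] T [ 0.589 -0.066  0.046] turn err [ 0.2 -0.2 -0.1]
```

Emit:
jog_arm(deltas=[[[0.5, 0, 0.9, 0, 0, 0, 0], [0, 0, 0, 0, 0, 0, 0], [0, 0, 0, 0, 0, 0, 0]]])

```text
clock: 14.95
eef_pos: [0.4942, 0.1867, 0.1443]
tool_rot: [0.728, 0.633, -0.197, 0.174]
ft_force: [-0.4, -0.7, -1.2]
grip_width: 0.0069
```

```bash
python3 st.py
```

```text
hole stand-frame mm [  1.9  -0.2 185.4] F [-0.35 -0.74 -1.17] T [ 0.565 -0.117  0.016] turn err [ 0.2 -0.2 -0.1]
```

Emit:
jog_arm(deltas=[[[0.5, 0, 0.9, 0, 0, 0, 0], [0, 0, 0, 0, 0, 0, 0], [0, 0, 0, 0, 0, 0, 0]]])

```text
clock: 15.25
eef_pos: [0.4942, 0.1866, 0.1433]
tool_rot: [0.728, 0.633, -0.197, 0.174]
ft_force: [0.4, 0.1, -1.2]
grip_width: 0.0072
```

```bash
python3 st.py
```

```text
hole stand-frame mm [  1.9  -0.2 184.4] F [ 0.39  0.09 -1.16] T [ 0.576 -0.06  -0.072] turn err [ 0.2 -0.2 -0.1]
```

Emit:
jog_arm(deltas=[[[0.4, 0, 0.7, 0, 0, 0, 0], [0, 0, 0, 0, 0, 0, 0], [0, 0, 0, 0, 0, 0, 0]]])

```text
clock: 15.55
eef_pos: [0.4942, 0.1866, 0.1424]
tool_rot: [0.728, 0.633, -0.197, 0.174]
ft_force: [0.6, -0.9, -1.2]
grip_width: 0.007
```

Emit:
jog_arm(deltas=[[[0.4, 0, 0.7, 0, 0, 0, 0], [0, 0, 0, 0, 0, 0, 0], [0, 0, 0, 0, 0, 0, 0]]])

```text
clock: 15.85
eef_pos: [0.4943, 0.1867, 0.1419]
tool_rot: [0.728, 0.633, -0.197, 0.174]
ft_force: [0.4, 0.2, -0.4]
grip_width: 0.0068
```

```bash
python3 st.py
```

```text
hole stand-frame mm [  2.   -0.2 183. ] F [ 0.4   0.18 -0.4 ] T [ 0.583 -0.126 -0.046] turn err [ 0.2 -0.2 -0.1]
```

Emit:
jog_arm(deltas=[[[0.4, 0, 0.7, 0, 0, 0, 0], [0, 0, 0, 0, 0, 0, 0], [0, 0, 0, 0, 0, 0, 0]]])

```text
clock: 16.15
eef_pos: [0.4943, 0.1866, 0.1419]
tool_rot: [0.728, 0.633, -0.197, 0.174]
ft_force: [0.9, -0.5, 0.7]
grip_width: 0.0068
```

Emit:
jog_arm(deltas=[[[0.4, 0, 0.7, 0, 0, 0, 0], [0, 0, 0, 0, 0, 0, 0], [0, 0, 0, 0, 0, 0, 0]]])

```text
clock: 16.45
eef_pos: [0.4944, 0.1866, 0.1418]
tool_rot: [0.728, 0.633, -0.197, 0.175]
ft_force: [-0.3, -0.2, 2.6]
grip_width: 0.0065
```

```bash
python3 st.py
```

```text
hole stand-frame mm [  2.1  -0.2 182.9] F [-0.29 -0.22  2.58] T [ 0.318  0.054 -0.077] turn err [ 0.3 -0.2 -0.1]
```

The hook is felt at hole z≈183: descent stopped and the force went from about −0.9 N to +2.6 N. I'll ease off slightly, then open slowly.

Emit:
jog_arm(deltas=[[[-0.2, 0, -0.3, 0, 0, 0, 0], [0, 0, 0, 0, 0, 0, 0], [0, 0, 0, 0, 0, 0, 0]]])

```text
clock: 16.75
eef_pos: [0.4944, 0.1865, 0.1417]
tool_rot: [0.728, 0.633, -0.197, 0.174]
ft_force: [-0.8, 0.4, 3.5]
grip_width: 0.0068
```

```bash
python3 st.py
```

```text
hole stand-frame mm [  2.   -0.3 182.8] F [-0.81  0.43  3.52] T [ 0.319  0.029 -0.08 ] turn err [ 0.3 -0.2 -0.1]
```

Emit:
jog_arm(deltas=[[[-0.3, 0, -0.5, 0, 0, 0, 0], [0, 0, 0, 0, 0, 0, 0], [0, 0, 0, 0, 0, 0, 0]]])

```text
clock: 17.05
eef_pos: [0.4944, 0.1865, 0.1418]
tool_rot: [0.728, 0.633, -0.197, 0.174]
ft_force: [0.3, 0.6, 1.5]
grip_width: 0.0069
```

```bash
python3 st.py
```

```text
hole stand-frame mm [  2.1  -0.3 182.9] F [0.27 0.6  1.46] T [ 0.406  0.018 -0.069] turn err [ 0.2 -0.2 -0.1]
```

Emit:
jog_arm(deltas=[[[-0.2, 0, -0.3, 0, 0, 0, 0], [0, 0, 0, 0, 0, 0, 0]]])

```text
clock: 17.25
eef_pos: [0.4944, 0.1866, 0.1419]
tool_rot: [0.728, 0.633, -0.197, 0.174]
ft_force: [0.2, -0.4, -0.1]
grip_width: 0.0071
```

```bash
python3 st.py
```

```text
hole stand-frame mm [  2.1  -0.2 183. ] F [ 0.18 -0.41 -0.11] T [ 0.462 -0.051 -0.01 ] turn err [ 0.2 -0.2 -0.1]
```

The hook now carries the weight, with the net force near 0. Releasing slowly.

Emit:
jog_arm(deltas=[[[0, 0, 0, 0, 0, 0, 7], [0, 0, 0, 0, 0, 0, 7.5], [0, 0, 0, 0, 0, 0, 8], [0, 0, 0, 0, 0, 0, 8.5], [0, 0, 0, 0, 0, 0, 9]]])

```text
clock: 17.75
eef_pos: [0.4944, 0.1864, 0.1417]
tool_rot: [0.728, 0.633, -0.197, 0.174]
ft_force: [-0.8, 0.4, 0.4]
grip_width: 0.0089
```

Emit:
jog_arm(deltas=[[[0, 0, 0, 0, 0, 0, 9.5], [0, 0, 0, 0, 0, 0, 10], [0, 0, 0, 0, 0, 0, 10.5], [0, 0, 0, 0, 0, 0, 11], [0, 0, 0, 0, 0, 0, 12]]])

```text
clock: 18.25
eef_pos: [0.4944, 0.1864, 0.1417]
tool_rot: [0.728, 0.633, -0.197, 0.174]
ft_force: [0.6, 0.3, 0.5]
grip_width: 0.0122
```

Emit:
jog_arm(deltas=[[[0, 0, 0, 0, 0, 0, 13], [0, 0, 0, 0, 0, 0, 15], [0, 0, 0, 0, 0, 0, 18], [0, 0, 0, 0, 0, 0, 22], [0, 0, 0, 0, 0, 0, 26]]])

```text
clock: 18.75
eef_pos: [0.4944, 0.1864, 0.1417]
tool_rot: [0.728, 0.633, -0.197, 0.174]
ft_force: [0.2, 0.3, -0.6]
grip_width: 0.0257
```

Run:
```python
from h import *
import runpy; runpy.run_path("st.py")
s=camera("side")[:,:,::-1]; t=camera("top")[:,:,::-1]
W=np.hstack([cv2.resize(t[160:280,140:220],(400,600),interpolation=2),cv2.resize(s[180:300,250:330],(400,600),interpolation=2)])
cv2.imwrite("pics/c10.png",W)
```

```text
hole stand-frame mm [  2.1  -0.4 182.8] F [ 0.2   0.33 -0.6 ] T [ 0.465 -0.056 -0.006] turn err [ 0.2 -0.2 -0.1]
```

View pics/c10.png

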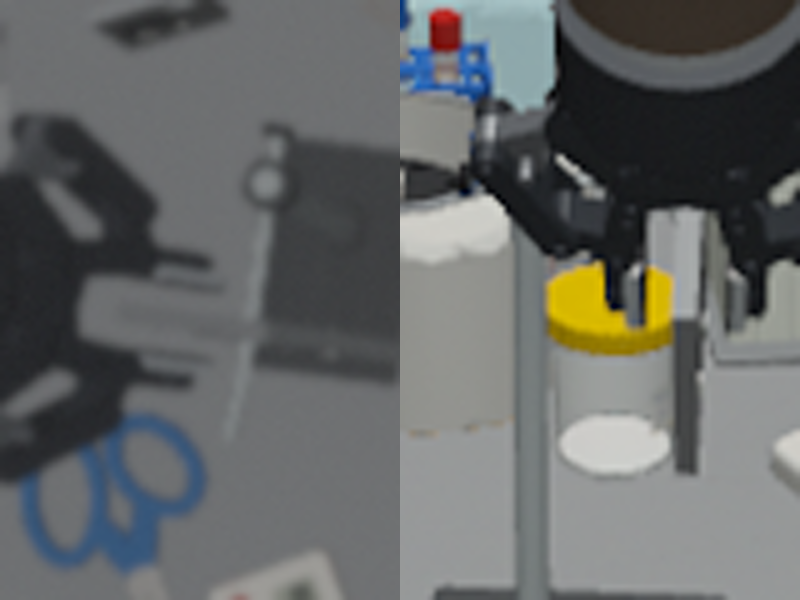

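The logger hangs between the open pads and is free of both. I'll open a bit more and back out along the tool axis.

Emit:
jog_arm(deltas=[[[0, 0, 0, 0, 0, 0, 36], [0, 0, 0, 0, 0, 0, 40], [0, 0, -5, 0, 0, 0, 40], [0, 0, -8, 0, 0, 0, 40], [0, 0, -8, 0, 0, 0, 40]]])

```text
clock: 19.35
eef_pos: [0.4953, 0.197, 0.1604]
tool_rot: [0.728, 0.633, -0.198, 0.174]
ft_force: [-0.4, 0.3, 0.2]
grip_width: 0.0397
```

Emit:
jog_arm(deltas=[[[0, 0, -8, 0, 0, 0, 40], [0, 0, -10, 0, 0, 0, 40], [0, 0, -12, 0, 0, 0, 40], [0, 0, -15, 0, 0, 0, 40], [0, 0, -15, 0, 0, 0, 40]]])

```text
clock: 19.85
eef_pos: [0.4997, 0.2298, 0.2165]
tool_rot: [0.728, 0.633, -0.197, 0.174]
ft_force: [0.0, 0.8, 0.5]
grip_width: 0.0398
```

Emit:
jog_arm(deltas=[[[0, 0, -20, 0, 0, 0, 40], [0, 0, -20, 0, 0, 0, 40], [0, 0, -20, 0, 0, 0, 40], [0, 0, 0, 0, 0, 0, 40], [0, 0, 0, 0, 0, 0, 40]]])

```text
clock: 20.35
eef_pos: [0.5043, 0.2639, 0.2738]
tool_rot: [0.728, 0.634, -0.194, 0.175]
ft_force: [0.5, -0.3, 0.2]
grip_width: 0.04
```

Run:
```python
from h import *
def snap(k):
    for n in ("side","top"):
        im=camera(n); 
        for d in masks_of("logger",n):
            ys,xs=np.nonzero(d["pixels"]); print(n,round(d["conf"],2),d["at"],xs.min(),xs.max(),ys.min(),ys.max())
        cv2.imwrite(f"pics/{n}{k}.png",im[:,:,::-1])
snap("A"); print(); snap("B")
a,b=[cv2.imread(f"pics/side{k}.png").astype(int) for k in "AB"]; print("diff in logger area",abs(a-b)[200:290,285:315].mean(), abs(a-b)[200:290,450:480].mean())
# predicted hung corners
c0=world(S,[[.002,0,.183]])[0]; th=np.radians(-30.7)
q=[]
for y,z in ((37,50),(37,-50),(-37,-50),(-37,50)):
    y,z=(y+19)/1000,(z-32)/1000; q.append([.002,y*np.cos(th)-z*np.sin(th),.183+y*np.sin(th)+z*np.cos(th)])
for n in("side","top"): print(n,proj(n,world(S,q)).round(1).tolist())
print(get_obs()["eef_pos"],get_obs()["clock"])
```

```text
side 0.86 [221.8, 323.6] 215 228 299 350
side 0.64 [306.8, 241.1] 304 310 206 274
top 0.69 [168.8, 162.2] 158 185 155 170
top 0.61 [193.3, 225.4] 164 223 221 233

side 0.97 [221.2, 325.2] 215 227 299 349
side 0.58 [307.1, 243.5] 305 310 206 273
top 0.76 [191.6, 224.3] 164 222 221 232
top 0.52 [169.6, 158.4] 158 185 157 169
diff in logger area 0.30358024691358027 0.27283950617283953
side [[306.9, 244.6], [307.5, 274.1], [309.2, 238.1], [308.8, 206.8]]
top [[163.9, 221.4], [197.7, 226.6], [225.2, 230.4], [192.9, 225.4]]
[0.50399659 0.26302322 0.27369466] 20.75
```

The logger's outline matches the predicted hanging pose to about 2 px in both views, and the two successive frames show no motion. The gripper is well clear, so I'm handing the job in.

```bash
python3 -c "
from workcell import *
job_done()"
```

```text
the job is handed in; nothing more can be done
```

The logger is hanging by its corner hole on the level part of the hook wire, about 2 mm from the nominal seat, and I handed the job in at about 20.8 s.

I pressed the ejector key to its stop and the logger rose about 33 mm. I lifted it out by the far top corner, leaned it 31° and threaded the hole onto the wire. Then I lowered it until the hook took the weight, eased off until the net force was near 0, and opened the fingers slowly.

**Last checks:**
- **Pose:** the logger's outline in both cameras matches the predicted hanging pose to within about 2 px (3 px at one corner).
- **Motion:** two successive side frames differ by no more than image noise, so it is hanging still.
- **Clearance:** the gripper is well clear, and nothing pointed to contact with the other things on the worktop.

**What disagreed or ran high:**
- **Fingertip offset:** the fingertips sat about 20 mm farther back than the reported tool point, so I found contact with the key by feel.
- **Key force:** the wrist force was 42 N when the key hit its stop. That was fingertip contact, but the number is above the 40 N limit you set for the arm or gripper body.
- **Hook contact:** contact force on the hook briefly reached about 4 N before I eased off.

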